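# Lay out the engine kit in the kitting tray

### The arm

A 6-joint arm with a two-finger parallel gripper is mounted at the origin on a cart in front of the work surface, level with it; the furniture and walls round the work are solid. World frame = base frame: x ahead of the robot, y to its left, z up, the work surface at z = 0. Lengths are in mm, angles in rad, forces in N, time in s.
With the tool pointing down it reaches from about 300 to 775 mm from the base axis. Payload 14.6 kg.
Tool frame: the origin (TCP) lies at the very end of the fingers, on their centre line; the grasp point (between the pads) lies 19 mm behind it; z points along the fingers, y is the line along which they close (so a half turn about z gives the same grasp; the last joint's range is limited). The gripper opens to 94 mm and grips with 3 to 60 N. Pads are 16 mm wide; open, the fingers measure 119 mm over their backs; the gripper's body (75 mm by 177 mm) begins 78 mm behind the grasp point.
Start: joints at [1.059, 0.3, 1.521, -0, 1.321, -0.067], TCP at [236.649, 496.474, 205.446] pointing down, gripper open.
Joint ranges: [-3.03, 3.03], [-0.79, 2.21], [0.23, 2.52], [-1.04, 4.18], [0, 3.07], [-2.55, 2.55]. Speed limits (rad/s): [2.22, 2.22, 2.57, 3.14, 3.14, 3.14].

### API

Orientations are given as a rotation vector (axis times angle).
In Python, from bench import arm gives the robot as it stands.
- The arm moves only by the tool step_arm, never from a script. Its argument "commands" is a list of rows, each an object of numbers: "wx", "wy", "wz": the turn, a rotation vector about the tool's x, y, z in rad; "x", "y", "z": the shift along the tool's x, y, z in units of 60 mm (1.0 is 60 mm); "claw": the finger opening in mm, from 0 to 94. A call has 1 to 10 rows; each row is the pose to reach, as a shift and turn from the pose commanded when the call began, along the tool's axes at that moment; what a row does not reach only later rows make up. A row lasts 1/8 s, in which the tool goes at most 62.5 mm and 10.7 degrees, less where a joint would pass 70% of its speed; a pose out of reach is approached as far as the arm can. A call with a gripper value outside its range is refused whole. The fingers move at their own pace and stop on an object; the grip force is fixed at half the most. Time passes only in rows, so rows that repeat a pose let the fingers close. It gives the time, the measured TCP pose, the force, the opening and the grip force at its end, in the units of the state.
- arm.observe(): the state, without advancing time (a new reading comes with each control period).
- arm.snapshot(name): name is "scene" or "top"; returns the picture (480x640x3 uint8, red, green, blue); there is no depth.
- arm.calibration(name): a dict with "fx", "fy", "cx", "cy" (pixels), "R" (3x3) and "t" (3): a world point X has camera coordinates R X + t. Camera axes: x right, y down, z forward; pixel columns grow to the right and rows downward; lengths in mm; the calibration is good to about 2 mm. A picture is of the moment at which its call begins. calibration takes no time and is no camera call.
- arm.sign_off(): hands the job in; it is judged then, once.
Trained networks look in the newest picture that a camera, given by its name, has taken for a name from the list of things; names that differ only in an ending like _2 or _b are one class to them, and where a whole thing is asked for, a point or a joint stands for the part that bears it (a point fixed in the world has none). Each returns a list of dicts, best first, with "score" (0 to 1); they miss things now and then, are a little off and sometimes report something else, mostly with a low value. They report only what shows in the picture. A call takes as long as a camera call. They do not tell look-alikes from the thing itself.
- arm.spot_in(camera, target): "location" ([column, row] in pixels, amid what is visible of it).
- arm.masks_of(camera, target): "mask" (480x640 bool, what is visible of it) and "location" ([column, row] in pixels, amid what is visible of it).
The state is a dict: "time_s": time; "joint_pos": joint angles; "joint_velocities": joint speeds; "effort": joint torques, N m; "tcp_pos": TCP position; "tcp_rot": TCP orientation; "force": force on the tool from outside, world axes, zero at the start; "torque": the same for the moment, N m; "opening": opening from 0.0 (shut) to 1.0 (fully open); "gripper_force": force on a finger pad.
Only numpy, scipy, OpenCV 4.12 (cv2) and the standard library are available. Lean on these libraries where they do the work, as an engineer would, in place of code of your own. Each camera call takes 0.05 s, during which the arm holds its last target. There are 200 camera calls.

### The job

Lay out the engine repair kit in the colour-coded kitting tray, each part in the middle of its bay: the piston standing upright on the red pad, the ball bearing flat on the yellow pad, the spark plug lying on the green pad and the threadlock bottle standing upright on the blue pad. The copper bush and the hexagon bolt are not part of the kit: leave them where they lie. Take the parts lying near the vice and the tray, not the spares at the back and the far right of the bench.

Things in the scene. Friction and masses are not known exactly. Their poses are not given: they have to be found in the camera images.
- piston_centre (a point): grey engine piston, a plain cylinder 58 mm across and 52 mm high, standing upright on its skirt on the bench; point at its centre, 26 mm above its underside; z up along its axis. 0.13 to 0.21 kg, within 0.75 m of the robot (any like it at the back or far right of the bench, over 0.8 m away, is a fixed spare: ignore it)
- bearing_centre (a point): sealed ball bearing, a steel ring 47 mm across and 14 mm high with a dark seal, lying flat on the bench; point at its centre, 7 mm above its underside; z along its axis. 0.08 to 0.13 kg. Grip it across the outside, within 0.75 m of the robot (any like it at the back or far right of the bench, over 0.8 m away, is a fixed spare: ignore it)
- plug_centre (a point): spark plug, pale metal and white, 75 mm long and 18 to 21 mm thick, lying on the bench; point at its centre, 9 mm above its underside; y runs along its length, x level across it, z up. Under 0.06 kg, within 0.75 m of the robot (any like it at the back or far right of the bench, over 0.8 m away, is a fixed spare: ignore it)
- bottle_centre (a point): small blue bottle of threadlock with a pointed yellow cap, 106 mm high, standing upright on the bench; the body to grip is round, 39 mm across, from the foot up to 65 mm; point on its axis half-way up, 53 mm above its underside; z up. Under 0.1 kg, within 0.75 m of the robot (any like it at the back or far right of the bench, over 0.8 m away, is a fixed spare: ignore it)
- bush_centre (a point): copper-coloured plain bush, a ring 44 mm across, 27 mm bore and 16 mm high, lying flat on the bench; looks like the bearing but does not belong in the tray; point at its centre, 8 mm above its underside
- bolt_centre (a point): steel hexagon bolt, 50 mm long with a 19 mm head at one end, lying on the bench; rather like the spark plug but does not belong in the tray; point on its shank, 6.5 mm above the bench; y along its length
- pad_red_centre (a point): red square rubber pad, 84 x 84 mm, the floor of one of the four bays of the grey kitting tray. The point is the middle of the pad's top face, 7 mm above the bench; x and y run along the pad's sides, z up. The tray (190 x 190 mm, fixed, to the right of the vice, its place and yaw vary; four equal bays, two by two) has bay middles 93 mm apart; its rim and partitions stand only 5 mm above the pads. Which bay has which colour changes
- pad_yellow_centre (a point): yellow square rubber pad, 84 x 84 mm, the floor of one of the four bays of the grey kitting tray. The point is the middle of the pad's top face, 7 mm above the bench; x and y run along the pad's sides, z up. The tray (190 x 190 mm, fixed, to the right of the vice, its place and yaw vary; four equal bays, two by two) has bay middles 93 mm apart; its rim and partitions stand only 5 mm above the pads. Which bay has which colour changes
- pad_green_centre (a point): green square rubber pad, 84 x 84 mm, the floor of one of the four bays of the grey kitting tray. The point is the middle of the pad's top face, 7 mm above the bench; x and y run along the pad's sides, z up. The tray (190 x 190 mm, fixed, to the right of the vice, its place and yaw vary; four equal bays, two by two) has bay middles 93 mm apart; its rim and partitions stand only 5 mm above the pads. Which bay has which colour changes
- pad_blue_centre (a point): blue square rubber pad, 84 x 84 mm, the floor of one of the four bays of the grey kitting tray. The point is the middle of the pad's top face, 7 mm above the bench; x and y run along the pad's sides, z up. The tray (190 x 190 mm, fixed, to the right of the vice, its place and yaw vary; four equal bays, two by two) has bay middles 93 mm apart; its rim and partitions stand only 5 mm above the pads. Which bay has which colour changes
Not all that is in view belongs to the job. There is more than one size of the part that bears pad_green_centre; the job needs the smaller.

How it is judged:
By the outcome, as a careful person would: the job done as asked, in the order asked, and still so for the second after the job is handed in, with the robot touching nothing.
It also fails if it takes over 120 s, if anything falls off the work surface, if the arm or the gripper's body presses on something with over 40 N, if the wrist force passes 120 N, or if a joint passes its speed limit or range.

## Working session

There is one attempt and no reset: what is moved stays moved. The work goes in short steps, Python scripts to look and compute and a tool call to move; the robot and the scene stay as the last step left them, time stands still between calls to the robot, and variables do not carry over. Pictures are saved under pics/ and viewed, at most 14 in all, crops included, and the job is handed in when it is done.

Besides the shell and the picture viewer there is one more tool, called after "Request:" in YAML: its name, and indented under it one key for each argument. step_arm: Moves the arm, as the interface text tells. Its arguments: {"type":"object","properties":{"commands":{"type":"array"}},"required":["commands"]}

```bash
ls; mkdir -p pics; python3 - <<'E'
from bench import arm
import cv2
for n in("scene","top"):
    im=arm.snapshot(n); cv2.imwrite(f"pics/{n}0.png",im[:,:,::-1])
    c=arm.calibration(n); print(n,{k:(v if not hasattr(v,'tolist') else v.tolist()) for k,v in c.items()})
s=arm.observe();print(s)
E
```

```text
pics
scene {'fx': 569.98457455627, 'fy': 569.98457455627, 'cx': 315.86519668271944, 'cy': 235.14582462259375, 'R': [[0.7751166804581127, -0.6314854491144227, -0.02050022517808394], [-0.3648266572366401, -0.42084427054722234, -0.8305369408503849], [0.5158445907878991, 0.6512420652141049, -0.556586139470372]], 't': [-565.6304033349343, 254.14155222702638, 854.5959086626143]}
top {'fx': 475.5351937855165, 'fy': 475.5351937855165, 'cx': 328.2736511243941, 'cy': 238.76771167621206, 'R': [[0.01353240914426176, -0.9996819896908052, 0.021278942421672324], [-0.9925627341829956, -0.01600474495983144, -0.12067753249858233], [0.1209797198456334, -0.019487627526286876, -0.9924636717580493]], 't': [-114.06320602980965, 634.0179569149514, 927.2357897354835]}
{'time_s': 0.1, 'joint_pos': array([ 1.05936995e+00,  3.00438394e-01,  1.52150162e+00, -1.24348936e-05,
        1.32067147e+00, -6.66069143e-02]), 'joint_velocities': array([ 2.88894613e-03,  1.60542502e-04, -2.95220873e-04, -1.22511244e-03,
        4.39146765e-05, -8.05579047e-04]), 'effort': array([ 2.97121196e-04, -5.32638538e+01, -3.53286195e+01,  7.09156855e-02,
        2.34658818e-02,  6.22744523e-06]), 'tcp_pos': array([236.56247511, 496.2805018 , 204.93787628]), 'tcp_rot': array([-6.92908207e-01, -3.06394001e+00,  1.53924572e-03]), 'force': array([0.38106133, 0.14908966, 0.03412991]), 'torque': array([-0.02332477, -0.02976104, -0.01601496]), 'gripper_force': 0.0, 'opening': 1.0012198368543919}
```

View pics/scene0.png

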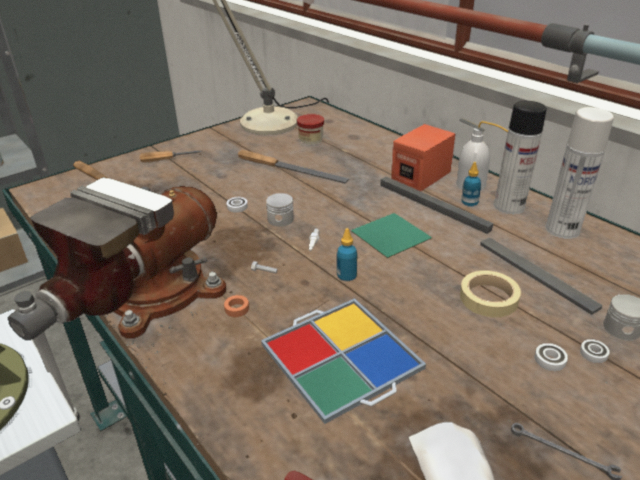

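View pics/top0.png

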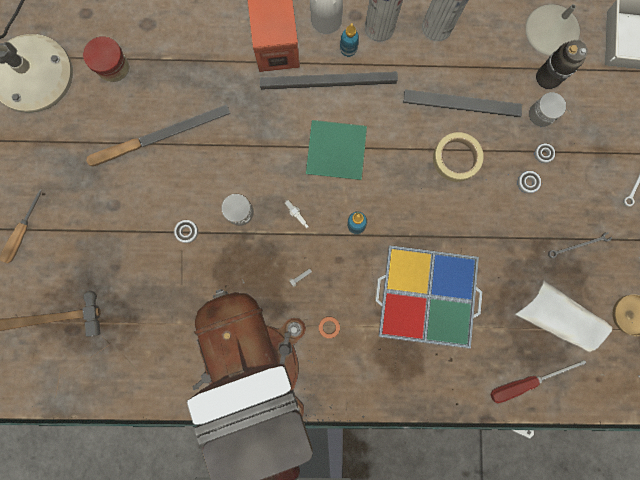

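The top view shows:
- Piston at (237,208), bearing at (186,231), plug at (296,213) and bottle at (357,222), all near the vice. The tray is centred at (430,297).
- Spares: bearings at (545,152) and (530,181), piston at (547,108), bottle at (349,40).
- Not in the kit: bush at (329,327), bolt at (300,277).
- Two green squares: (336,150) is a loose mat outside the tray. (450,321) is inside the tray and smaller, so it is the pad.

```bash
cat > h.py <<'E'
from bench import arm
import numpy as np, cv2
from scipy.optimize import least_squares
C={n:arm.calibration(n) for n in("scene","top")}
def proj(n,X):
    c=C[n]; q=np.atleast_2d(X)@np.array(c["R"]).T+c["t"]
    return np.c_[c["fx"]*q[:,0]/q[:,2]+c["cx"],c["fy"]*q[:,1]/q[:,2]+c["cy"]]
def back(n,p,z):
    c=C[n]; R=np.array(c["R"]); d=R.T@[(p[0]-c["cx"])/c["fx"],(p[1]-c["cy"])/c["fy"],1]; o=-R.T@c["t"]
    return o+d*(z-o[2])/d[2]
def cyl(r,h,z0=0):
    a=np.linspace(0,2*np.pi,48); return np.vstack([np.c_[r*np.cos(a),r*np.sin(a),0*a+z] for z in(z0,z0+h)])
SH={"piston":cyl(29,52),"bearing":cyl(23.5,14),"bush":cyl(22,16),
 "bottle":np.vstack([cyl(19.5,65),cyl(9,3,70),cyl(2,1,105)])}
def cen(pts):
    m=cv2.moments(cv2.convexHull(pts.astype(np.float32))); return np.array([m["m10"],m["m01"]])/m["m00"]
def mcen(m): return cen(np.argwhere(m)[:,::-1])
def fit(sh,obs,x0,z0=0):
    f=lambda v:np.hstack([cen(proj(n,SH[sh]+[v[0],v[1],z0]))-o for n,o in obs.items()])
    r=least_squares(f,x0,x_scale=10,diff_step=1e-4); return r.x,r.fun
E
python3 - <<'E'
from h import *
for n in C: arm.snapshot(n)
for t in["piston","bearing","plug","bottle","bush","bolt","pad_red","pad_yellow","pad_green","pad_blue"]:
    for n in C:
        for d in arm.masks_of(n,t+"_centre"):
            m=d["mask"]; z={"piston":26,"bearing":7,"plug":9,"bottle":45}.get(t,7)
            c=mcen(m); 
            k=back(n,c,z)[:2]
            pts=np.argwhere(m)[:,::-1]
            w=np.array([back(n,p,z)[:2] for p in pts]); rc=cv2.minAreaRect(w.astype(np.float32))
            print(t,n,round(d["score"],2),c.round(1),"xy",k.round(0),"R",np.hypot(*k).round(0),"rect",np.round(rc[0]),np.round(rc[1]),round(rc[2],1))
E
```

```text
piston scene 0.61 [279.5 210.1] xy [694.  82.] R 699.0 rect [695.  84.] [141.  59.] 54.6
piston top 0.71 [329.  326.8] xy [ 458. -109.] R 471.0 rect [ 458. -109.] [40. 40.] 45.4
piston top 0.61 [237.3 209. ] xy [696.  84.] R 701.0 rect [696.  84.] [63. 64.] 1.0
bearing scene 0.58 [236.1 204.7] xy [650. 193.] R 678.0 rect [651. 194.] [69. 46.] 56.7
bearing top 0.74 [186.4 230.6] xy [652. 192.] R 680.0 rect [652. 192.] [48. 45.] 47.2
plug scene 0.64 [313.3 238.6] xy [696. -34.] R 696.0 rect [694. -36.] [77. 19.] 50.7
plug top 0.51 [295.9 212.3] xy [694. -36.] R 695.0 rect [694. -38.] [71. 21.] 45.7
bottle scene 0.61 [346.2 258.4] xy [ 668. -167.] R 689.0 rect [ 678. -155.] [168.  38.] 47.5
bottle top 0.54 [356.6 222.2] xy [ 670. -162.] R 689.0 rect [ 670. -162.] [45. 35.] 0.5
bush scene 0.84 [235.7 306.2] xy [ 458. -108.] R 470.0 rect [ 458. -107.] [59. 44.] 56.5
bush top 0.64 [328.9 326.6] xy [ 458. -109.] R 471.0 rect [ 458. -109.] [43. 41.] 0.7
bolt scene 0.65 [262.4 267.9] xy [558. -46.] R 560.0 rect [557. -48.] [25. 58.] 21.6
pad_red scene 0.82 [301.1 348.8] xy [ 482. -266.] R 551
[... 344 characters left out ...]
[ 575. -275.] R 637.0 rect [ 575. -275.] [83. 84.] 84.2
pad_yellow top 0.39 [237.4 209. ] xy [700.  87.] R 705.0 rect [700.  87.] [64. 66.] 1.0
pad_green scene 0.9 [390.2 234.9] xy [ 828. -126.] R 838.0 rect [ 830. -123.] [124. 121.] 84.6
pad_green scene 0.81 [332.7 385.8] xy [ 471. -358.] R 592.0 rect [ 472. -356.] [84. 85.] 84.6
pad_green top 0.93 [336.1 149.7] xy [ 833. -120.] R 842.0 rect [ 833. -120.] [124. 122.] 84.7
pad_green top 0.62 [449. 321.] xy [ 472. -357.] R 592.0 rect [ 473. -358.] [86. 85.] 83.2
pad_blue scene 0.77 [381.5 360.6] xy [ 563. -369.] R 673.0 rect [ 564. -367.] [81. 85.] 83.5
pad_blue top 0.75 [452.5 276.5] xy [ 564. -367.] R 673.0 rect [ 565. -367.] [84. 83.] 83.9
```

```bash
cat >> h.py <<'E'
from scipy.spatial.transform import Rotation as Ro
def plan(x,y,z,yaw=None,s=None):
    """shift/turn in move units to tool-down pose; yaw (deg) = world angle of closing line"""
    s=s or arm.observe(); R=Ro.from_rotvec(s["tcp_rot"]).as_matrix()
    d=R.T@(np.array([x,y,z])-s["tcp_pos"])/60
    yt=R[:,1]; cur=np.degrees(np.arctan2(yt[1],yt[0]))
    T=R
    if yaw is not None:
        c=[(yaw+k*180-cur) for k in(-2,-1,0,1,2)]; 
        q6=s["joint_pos"][5]; j1=np.arctan2(y,x)
        q=[(abs(j1-np.radians(cur+k)+ (q6-(s["joint_pos"][0]-np.radians(cur)))),k) for k in c]
        a=cur+min(q)[1]
    else: a=cur
    a=np.radians(a); Y=np.array([np.cos(a),np.sin(a),0]); Z=np.array([0,0,-1.]); X=np.cross(Y,Z)
    w=Ro.from_matrix(R.T@np.c_[X,Y,Z]).as_rotvec()
    print("tcp",s["tcp_pos"].round(1),"yaw",round(cur,1),"q6",round(s["joint_pos"][5],2),"-> xyz",d.round(3),"w",w.round(3),"t",round(s["time_s"],2))
E
python3 - <<'E'
from h import *
I={n:arm.snapshot(n) for n in C}
x0={"piston":(696,84),"bearing":(652,192),"bottle":(670,-163)}
for t in x0:
    obs={}
    for n in C:
        for d in arm.masks_of(n,t+"_centre"):
            c=mcen(d["mask"])
            if np.hypot(*(c-proj(n,[*x0[t],25])[0]))<25: obs[n]=c; break
    for k in ([obs]+[{n:obs[n]} for n in obs]): 
        v,f=fit(t,k,x0[t]); print(t,list(k),v.round(1),f.round(1))
for n in C:
    for d in arm.masks_of(n,"plug_centre"):
        p=np.argwhere(d["mask"])[:,::-1]; w=np.array([back(n,q,9)[:2] for q in p]); e,V=np.linalg.eigh(np.cov(w.T))
        if np.hypot(*(w.mean(0)-[694,-36]))<40: 
            u=V[:,1]; s=(w-w.mean(0))@u; print("plug",n,w.mean(0),"ax",np.degrees(np.arctan2(u[1],u[0])),"mid",w.mean(0)+u*(s.max()+s.min())/2)
a=cv2.resize(I["scene"][180:300,215:375],None,fx=5,fy=5,interpolation=cv2.INTER_CUBIC)
cv2.imwrite("pics/crop.png",a[:,:,::-1])
plan(694,84,180,7)
E
```

```text
piston ['scene', 'top'] [695.1  83.2] [ 0.5  0.2 -0.4  0.3]
piston ['scene'] [694.8  84.8] [-0. -0.]
piston ['top'] [695.8  82.4] [ 0. -0.]
bearing ['top'] [650.7 193.6] [-0. -0.]
bearing ['top'] [650.7 193.6] [-0. -0.]
bottle ['scene', 'top'] [ 670.7 -163. ] [-0.3 -0.5  0.5 -0.1]
bottle ['scene'] [ 670.1 -164.4] [ 0. -0.]
bottle ['top'] [ 670.5 -162. ] [-0.  0.]
plug scene [697.85967495 -32.29323736] ax -138.45182899938527 mid [695.2802495  -34.57918921]
plug top [695.58544335 -33.95795341] ax -140.6801133743161 mid [694.04472363 -35.21991116]
tcp [236.6 496.5 205.4] yaw 64.5 q6 -0.07 -> xyz [-9.839 -2.926  0.424] w [-0.     0.     1.004] t 1.7
```

View pics/crop.png

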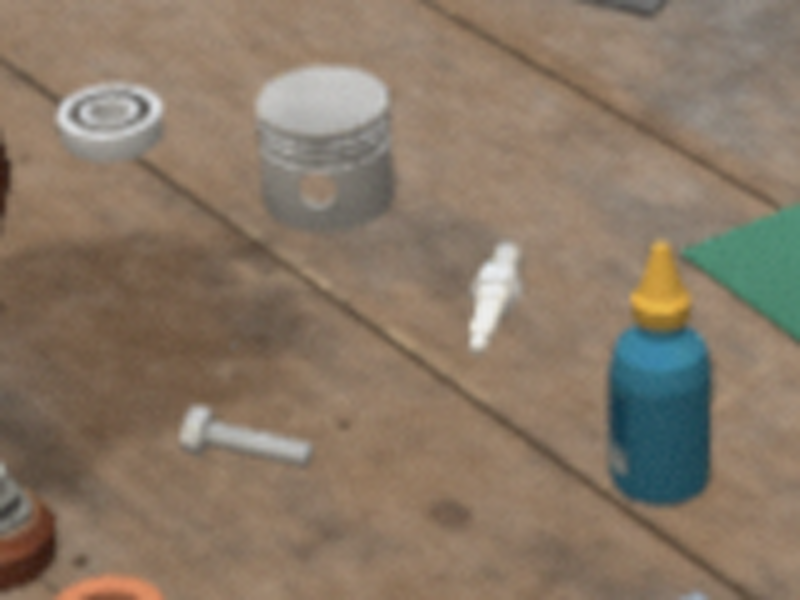

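The crop confirms four parts: the bearing with its dark seal at about (237,203), the piston at (280,209), the ribbed white plug at (314,239) and the bottle at (347,258). The hex bolt at (263,267) is a look-alike and stays. I'm moving above the piston.

Request:
step_arm:
  commands:
    - {"x":-9.84,"y":-2.93,"z":0.42,"wz":1.004,"claw":94}
    - {"x":-9.84,"y":-2.93,"z":0.42,"wz":1.004,"claw":94}
    - {"x":-9.84,"y":-2.93,"z":0.42,"wz":1.004,"claw":94}
    - {"x":-9.84,"y":-2.93,"z":0.42,"wz":1.004,"claw":94}
    - {"x":-9.84,"y":-2.93,"z":0.42,"wz":1.004,"claw":94}
    - {"x":-9.84,"y":-2.93,"z":0.42,"wz":1.004,"claw":94}
    - {"x":-9.84,"y":-2.93,"z":0.42,"wz":1.004,"claw":94}
    - {"x":-9.84,"y":-2.93,"z":0.42,"wz":1.004,"claw":94}
    - {"x":-9.84,"y":-2.93,"z":0.42,"wz":1.004,"claw":94}
    - {"x":-9.84,"y":-2.93,"z":0.42,"wz":1.004,"claw":94}

```text
$.commands[0]: bad value
```

```bash
python3 -c "
from h import *
plan(695,83.3,10,7);plan(695,83.3,180,7)"
```

```text
tcp [236.6 496.5 205.4] yaw 64.5 q6 -0.07 -> xyz [-9.859 -2.929  3.258] w [-0.     0.     1.004] t 1.7
tcp [236.6 496.5 205.4] yaw 64.5 q6 -0.07 -> xyz [-9.859 -2.929  0.424] w [-0.     0.     1.004] t 1.7
```

Request:
step_arm:
  commands:
    - {"x":-1,"y":-0.3,"z":0.04,"wx":0,"wy":0,"wz":0.1,"claw":94}

```text
time_s: 1.82
tcp_pos: [281.8, 455.6, 203.0]
tcp_rot: [-0.841, -3.027, -0.001]
force: [1.4, 0.4, 0.3]
opening: 0.998
gripper_force: 0.0
```

```bash
python3 -c "
from h import *
plan(695,83.3,180,7)"
```

```text
tcp [281.8 455.6 203. ] yaw 58.9 q6 -0.08 -> xyz [-9.101 -1.763  0.379] w [ 0.    -0.     0.907] t 1.82
```

Request:
step_arm:
  commands:
    - {"x":-9.1,"y":-1.76,"z":0.38,"wx":0,"wy":0,"wz":0.907,"claw":94}
    - {"x":-9.1,"y":-1.76,"z":0.38,"wx":0,"wy":0,"wz":0.907,"claw":94}
    - {"x":-9.1,"y":-1.76,"z":0.38,"wx":0,"wy":0,"wz":0.907,"claw":94}
    - {"x":-9.1,"y":-1.76,"z":0.38,"wx":0,"wy":0,"wz":0.907,"claw":94}
    - {"x":-9.1,"y":-1.76,"z":0.38,"wx":0,"wy":0,"wz":0.907,"claw":94}
    - {"x":-9.1,"y":-1.76,"z":0.38,"wx":0,"wy":0,"wz":0.907,"claw":94}
    - {"x":-9.1,"y":-1.76,"z":0.38,"wx":0,"wy":0,"wz":0.907,"claw":94}
    - {"x":-9.1,"y":-1.76,"z":0.38,"wx":0,"wy":0,"wz":0.907,"claw":94}
    - {"x":-9.1,"y":-1.76,"z":0.38,"wx":0,"wy":0,"wz":0.907,"claw":94}
    - {"x":-9.1,"y":-1.76,"z":0.38,"wx":0,"wy":0,"wz":0.907,"claw":94}

```text
time_s: 3.08
tcp_pos: [696.5, 78.0, 178.3]
tcp_rot: [-2.089, -2.345, 0.002]
force: [0.1, -0.1, -0.2]
opening: 0.999
gripper_force: 0.0
```

```bash
python3 -c "
from h import *
cv2.imwrite('pics/a1.png',arm.snapshot('scene')[:,:,::-1])
plan(695,83.3,10,7)"
```

```text
tcp [695.5  80.  179. ] yaw 6.7 q6 -0.05 -> xyz [5.600e-02 2.000e-03 2.816e+00] w [-0.002 -0.    -0.005] t 3.12
```

View pics/a1.png

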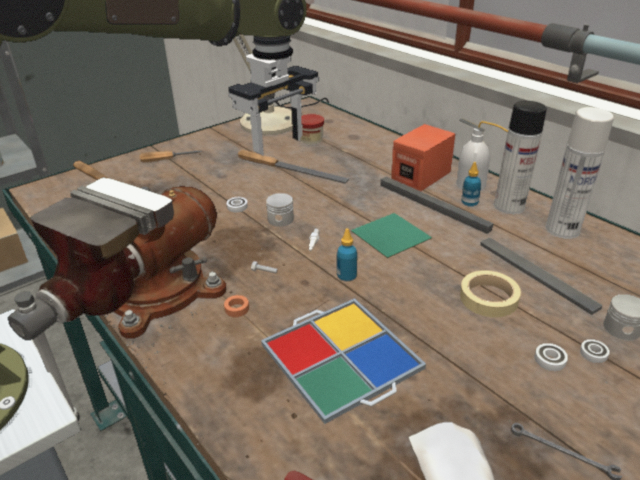

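The gripper hangs above the piston, with its fingers around (257,150) and (297,138), well clear of the vice. The measured pose was still settling, so I'll descend.

Request:
step_arm:
  commands:
    - {"x":0,"y":0,"z":0.9,"wx":0,"wy":0,"wz":0,"claw":94}
    - {"x":0,"y":0,"z":1.7,"wx":0,"wy":0,"wz":0,"claw":94}
    - {"x":0,"y":0,"z":1.7,"wx":0,"wy":0,"wz":0,"claw":94}
    - {"x":0,"y":0,"z":1.7,"wx":0,"wy":0,"wz":0,"claw":94}

```text
time_s: 3.62
tcp_pos: [695.9, 82.0, 81.1]
tcp_rot: [2.083, 2.349, 0.003]
force: [-0.2, -1.0, 0.5]
opening: 1.0
gripper_force: 0.0
```

```bash
python3 -c "
from h import *
plan(695,83.3,10,7)"
```

```text
tcp [695.9  82.   81.1] yaw 6.9 q6 -0.05 -> xyz [ 0.023 -0.016  1.185] w [ 0.003  0.    -0.002] t 3.62
```

Request:
step_arm:
  commands:
    - {"x":0.01,"y":0,"z":0.6,"wx":0,"wy":0,"wz":0,"claw":94}
    - {"x":0.01,"y":0,"z":1.13,"wx":0,"wy":0,"wz":0,"claw":94}
    - {"x":0.01,"y":0,"z":1.13,"wx":0,"wy":0,"wz":0,"claw":94}
    - {"x":0.01,"y":0,"z":1.13,"wx":0,"wy":0,"wz":0,"claw":94}
    - {"x":0.01,"y":0,"z":1.13,"wx":0,"wy":0,"wz":0,"claw":45}
    - {"x":0.01,"y":0,"z":1.13,"wx":0,"wy":0,"wz":0,"claw":45}
    - {"x":0.01,"y":0,"z":1.13,"wx":0,"wy":0,"wz":0,"claw":45}
    - {"x":0.01,"y":0,"z":1.13,"wx":0,"wy":0,"wz":0,"claw":45}
    - {"x":0.01,"y":0,"z":1.13,"wx":0,"wy":0,"wz":0,"claw":45}
    - {"x":0.01,"y":0,"z":1.13,"wx":0,"wy":0,"wz":0,"claw":45}

```text
time_s: 4.88
tcp_pos: [695.1, 81.9, 10.6]
tcp_rot: [2.085, 2.35, 0.0]
force: [0.1, 0.9, 2.5]
opening: 0.619
gripper_force: 30.0
```

Request:
step_arm:
  commands:
    - {"x":0,"y":0,"z":-0.6,"wx":0,"wy":0,"wz":0,"claw":45}
    - {"x":0,"y":0,"z":-1.5,"wx":0,"wy":0,"wz":0,"claw":45}
    - {"x":0,"y":0,"z":-2.5,"wx":0,"wy":0,"wz":0,"claw":45}
    - {"x":0,"y":0,"z":-2.5,"wx":0,"wy":0,"wz":0,"claw":45}
    - {"x":0,"y":0,"z":-2.5,"wx":0,"wy":0,"wz":0,"claw":45}

```text
time_s: 5.5
tcp_pos: [694.6, 81.8, 159.0]
tcp_rot: [-2.085, -2.349, 0.002]
force: [0.1, -0.5, -2.0]
opening: 0.621
gripper_force: 30.0
```

```bash
python3 -c "
from h import *
plan(482.5,-265,100,-29)"
```

```text
tcp [694.6  81.8 159. ] yaw 6.8 q6 -0.05 -> xyz [-5.32  -4.194  0.991] w [-0.002  0.001  0.625] t 5.5
```

Request:
step_arm:
  commands:
    - {"x":-5.32,"y":-4.19,"z":0,"wx":0,"wy":0,"wz":0.625,"claw":45}
    - {"x":-5.32,"y":-4.19,"z":0,"wx":0,"wy":0,"wz":0.625,"claw":45}
    - {"x":-5.32,"y":-4.19,"z":0,"wx":0,"wy":0,"wz":0.625,"claw":45}
    - {"x":-5.32,"y":-4.19,"z":0,"wx":0,"wy":0,"wz":0.625,"claw":45}
    - {"x":-5.32,"y":-4.19,"z":0,"wx":0,"wy":0,"wz":0.625,"claw":45}
    - {"x":-5.32,"y":-4.19,"z":0,"wx":0,"wy":0,"wz":0.625,"claw":45}
    - {"x":-5.32,"y":-4.19,"z":0,"wx":0,"wy":0,"wz":0.625,"claw":45}
    - {"x":-5.32,"y":-4.19,"z":0.99,"wx":0,"wy":0,"wz":0.625,"claw":45}
    - {"x":-5.32,"y":-4.19,"z":0.99,"wx":0,"wy":0,"wz":0.625,"claw":45}
    - {"x":-5.32,"y":-4.19,"z":0.99,"wx":0,"wy":0,"wz":0.625,"claw":45}

```text
time_s: 6.75
tcp_pos: [483.8, -264.7, 101.9]
tcp_rot: [-2.706, -1.595, 0.0]
force: [0.5, 0.2, -0.5]
opening: 0.616
gripper_force: 30.0
```

```bash
python3 -c "
from h import *
arm.snapshot('scene');plan(482.5,-265,20,-29)"
```

```text
tcp [ 484.1 -264.9  102.5] yaw -29.0 q6 -0.06 -> xyz [-0.014 -0.025  1.375] w [0.001 0.    0.001] t 6.8
```

Request:
step_arm:
  commands:
    - {"x":-0.02,"y":-0.02,"z":0.7,"wx":0,"wy":0,"wz":0,"claw":45}
    - {"x":-0.02,"y":-0.02,"z":1.2,"wx":0,"wy":0,"wz":0,"claw":45}
    - {"x":-0.02,"y":-0.02,"z":1.36,"wx":0,"wy":0,"wz":0,"claw":45}
    - {"x":-0.02,"y":-0.02,"z":1.36,"wx":0,"wy":0,"wz":0,"claw":45}
    - {"x":-0.02,"y":-0.02,"z":1.36,"wx":0,"wy":0,"wz":0,"claw":45}

```text
time_s: 7.42
tcp_pos: [482.6, -265.8, 21.1]
tcp_rot: [2.705, 1.594, 0.002]
force: [-0.3, -0.2, -1.2]
opening: 0.616
gripper_force: 30.0
```

Request:
step_arm:
  commands:
    - {"x":0,"y":0,"z":0.05,"wx":0,"wy":0,"wz":0,"claw":45}
    - {"x":0,"y":0,"z":0.05,"wx":0,"wy":0,"wz":0,"claw":45}
    - {"x":0,"y":0,"z":0.05,"wx":0,"wy":0,"wz":0,"claw":45}

```text
time_s: 7.8
tcp_pos: [482.4, -265.8, 17.4]
tcp_rot: [2.705, 1.594, 0.002]
force: [0.0, 0.2, 7.9]
opening: 0.615
gripper_force: 30.0
```

Contact is at about 8 N, so I'll release and rise.

Request:
step_arm:
  commands:
    - {"x":0,"y":0,"z":0.04,"wx":0,"wy":0,"wz":0,"claw":80}
    - {"x":0,"y":0,"z":0.0,"wx":0,"wy":0,"wz":0,"claw":80}
    - {"x":0,"y":0,"z":0.0,"wx":0,"wy":0,"wz":0,"claw":80}
    - {"x":0,"y":0,"z":0.0,"wx":0,"wy":0,"wz":0,"claw":80}
    - {"x":0,"y":0,"z":-0.8,"wx":0,"wy":0,"wz":0,"claw":80}
    - {"x":0,"y":0,"z":-1.8,"wx":0,"wy":0,"wz":0,"claw":80}
    - {"x":0,"y":0,"z":-2.6,"wx":0,"wy":0,"wz":0,"claw":80}
    - {"x":0,"y":0,"z":-2.6,"wx":0,"wy":0,"wz":0,"claw":80}

```text
time_s: 8.8
tcp_pos: [482.9, -266.2, 176.2]
tcp_rot: [2.702, 1.592, 0.005]
force: [0.2, 0.2, -0.1]
opening: 0.853
gripper_force: 0.0
```

```bash
python3 -c "
from h import *
plan(650.8,193,100,60); plan(650.8,193,100,16)"
```

```text
tcp [ 482.9 -266.2  176.2] yaw -29.0 q6 -0.06 -> xyz [ 8.05  -1.27   1.258] w [ 0.005  0.005 -1.553] t 8.8
tcp [ 482.9 -266.2  176.2] yaw -29.0 q6 -0.06 -> xyz [ 8.05  -1.27   1.258] w [ 0.006  0.003 -0.785] t 8.8
```

Request:
step_arm:
  commands:
    - {"x":8.05,"y":-1.27,"z":0,"wx":0,"wy":0,"wz":-0.785,"claw":80}
    - {"x":8.05,"y":-1.27,"z":0,"wx":0,"wy":0,"wz":-0.785,"claw":80}
    - {"x":8.05,"y":-1.27,"z":0,"wx":0,"wy":0,"wz":-0.785,"claw":80}
    - {"x":8.05,"y":-1.27,"z":0,"wx":0,"wy":0,"wz":-0.785,"claw":80}
    - {"x":8.05,"y":-1.27,"z":0,"wx":0,"wy":0,"wz":-0.785,"claw":80}
    - {"x":8.05,"y":-1.27,"z":0,"wx":0,"wy":0,"wz":-0.785,"claw":80}
    - {"x":8.05,"y":-1.27,"z":0,"wx":0,"wy":0,"wz":-0.785,"claw":80}
    - {"x":8.05,"y":-1.27,"z":0,"wx":0,"wy":0,"wz":-0.785,"claw":80}
    - {"x":8.05,"y":-1.27,"z":1.26,"wx":0,"wy":0,"wz":-0.785,"claw":80}
    - {"x":8.05,"y":-1.27,"z":1.26,"wx":0,"wy":0,"wz":-0.785,"claw":80}

```text
time_s: 10.05
tcp_pos: [646.7, 193.8, 91.3]
tcp_rot: [-1.887, -2.505, 0.011]
force: [-0.2, -0.9, -0.0]
opening: 0.849
gripper_force: 0.0
```

```bash
python3 -c "
from h import *
arm.snapshot('scene');arm.snapshot('top');plan(650.8,193,5,16)"
```

```text
tcp [648.4 193.3  95.3] yaw 16.0 q6 -0.04 -> xyz [-0.016  0.042  1.505] w [-0.004 -0.    -0.001] t 10.15
```

Request:
step_arm:
  commands:
    - {"x":0,"y":0.02,"z":0.8,"wx":0,"wy":0,"wz":0,"claw":80}
    - {"x":0,"y":0.02,"z":1.4,"wx":0,"wy":0,"wz":0,"claw":80}
    - {"x":0,"y":0.02,"z":1.4,"wx":0,"wy":0,"wz":0,"claw":80}
    - {"x":0,"y":0.02,"z":1.4,"wx":0,"wy":0,"wz":0,"claw":80}
    - {"x":0,"y":0.02,"z":1.4,"wx":0,"wy":0,"wz":0,"claw":80}

```text
time_s: 10.78
tcp_pos: [651.5, 194.5, 15.5]
tcp_rot: [1.89, 2.507, 0.004]
force: [0.2, 0.4, -0.9]
opening: 0.851
gripper_force: 0.0
```

Request:
step_arm:
  commands:
    - {"x":0.01,"y":0,"z":0.19,"wx":0,"wy":0,"wz":0,"claw":80}
    - {"x":0.01,"y":0,"z":0.19,"wx":0,"wy":0,"wz":0,"claw":80}
    - {"x":0.01,"y":0,"z":0.19,"wx":0,"wy":0,"wz":0,"claw":35}
    - {"x":0.01,"y":0,"z":0.19,"wx":0,"wy":0,"wz":0,"claw":35}
    - {"x":0.01,"y":0,"z":0.19,"wx":0,"wy":0,"wz":0,"claw":35}
    - {"x":0.01,"y":0,"z":0.19,"wx":0,"wy":0,"wz":0,"claw":35}
    - {"x":0.01,"y":0,"z":0.19,"wx":0,"wy":0,"wz":0,"claw":35}
    - {"x":0.01,"y":0,"z":0.19,"wx":0,"wy":0,"wz":0,"claw":35}

```text
time_s: 11.78
tcp_pos: [650.2, 194.9, 1.5]
tcp_rot: [1.891, 2.509, 0.0]
force: [0.3, 0.8, -0.1]
opening: 0.488
gripper_force: 30.0
```

Request:
step_arm:
  commands:
    - {"x":0,"y":0,"z":-0.5,"wx":0,"wy":0,"wz":0,"claw":35}
    - {"x":0,"y":0,"z":-1.4,"wx":0,"wy":0,"wz":0,"claw":35}
    - {"x":0,"y":0,"z":-2.4,"wx":0,"wy":0,"wz":0,"claw":35}
    - {"x":0,"y":0,"z":-2.4,"wx":0,"wy":0,"wz":0,"claw":35}
    - {"x":0,"y":0,"z":-2.4,"wx":0,"wy":0,"wz":0,"claw":35}

```text
time_s: 12.4
tcp_pos: [649.7, 194.8, 144.3]
tcp_rot: [-1.89, -2.508, 0.002]
force: [-0.0, 0.5, -1.7]
opening: 0.484
gripper_force: 30.0
```

```bash
python3 -c "
from h import *
I=arm.snapshot('scene');a=cv2.resize(I[90:390,180:440],None,fx=2,fy=2,interpolation=2);cv2.imwrite('pics/a2.png',a[:,:,::-1])
plan(575,-275,60,-6)"
```

```text
tcp [649.4 194.7 143.5] yaw 16.0 q6 -0.04 -> xyz [-7.185 -3.345  1.401] w [-0.003  0.     0.384] t 12.45
```

View pics/a2.png

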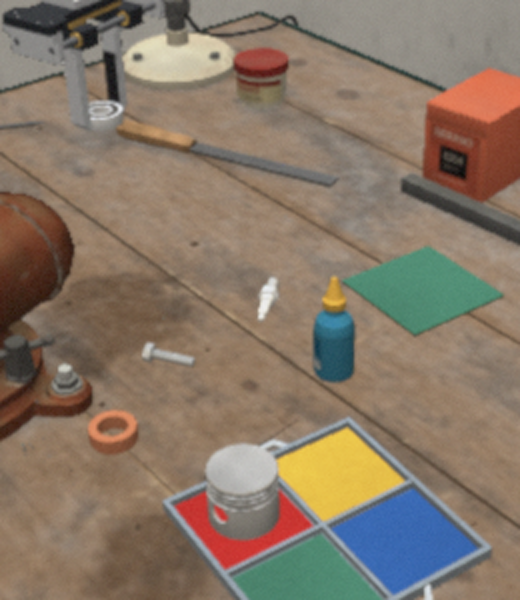

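The bearing is held level at crop (100,115), and the piston stands upright on red at crop (242,490). Next is yellow.

Request:
step_arm:
  commands:
    - {"x":-7.18,"y":-3.34,"z":0,"wx":0,"wy":0,"wz":0.384,"claw":35}
    - {"x":-7.18,"y":-3.34,"z":0,"wx":0,"wy":0,"wz":0.384,"claw":35}
    - {"x":-7.18,"y":-3.34,"z":0,"wx":0,"wy":0,"wz":0.384,"claw":35}
    - {"x":-7.18,"y":-3.34,"z":0,"wx":0,"wy":0,"wz":0.384,"claw":35}
    - {"x":-7.18,"y":-3.34,"z":0,"wx":0,"wy":0,"wz":0.384,"claw":35}
    - {"x":-7.18,"y":-3.34,"z":0,"wx":0,"wy":0,"wz":0.384,"claw":35}
    - {"x":-7.18,"y":-3.34,"z":0,"wx":0,"wy":0,"wz":0.384,"claw":35}
    - {"x":-7.18,"y":-3.34,"z":0,"wx":0,"wy":0,"wz":0.384,"claw":35}
    - {"x":-7.18,"y":-3.34,"z":0.9,"wx":0,"wy":0,"wz":0.384,"claw":35}
    - {"x":-7.18,"y":-3.34,"z":0.9,"wx":0,"wy":0,"wz":0.384,"claw":35}

```text
time_s: 13.7
tcp_pos: [573.5, -273.4, 86.2]
tcp_rot: [-2.329, -2.095, 0.005]
force: [-0.5, 0.2, -1.4]
opening: 0.482
gripper_force: 30.0
```

```bash
python3 -c "
from h import *
arm.snapshot('scene');arm.snapshot('scene');plan(575,-275,12,-6)"
```

```text
tcp [ 576.2 -274.    91.6] yaw -6.0 q6 -0.4 -> xyz [-0.019 -0.017  1.327] w [-0.001 -0.001  0.   ] t 13.8
```

Request:
step_arm:
  commands:
    - {"x":0.01,"y":-0.02,"z":0.7,"wx":0,"wy":0,"wz":0,"claw":35}
    - {"x":0.01,"y":-0.02,"z":1.2,"wx":0,"wy":0,"wz":0,"claw":35}
    - {"x":0.01,"y":-0.02,"z":1.2,"wx":0,"wy":0,"wz":0,"claw":35}
    - {"x":0.01,"y":-0.02,"z":1.2,"wx":0,"wy":0,"wz":0,"claw":35}
    - {"x":0.01,"y":-0.02,"z":1.2,"wx":0,"wy":0,"wz":0,"claw":35}

```text
time_s: 14.42
tcp_pos: [576.0, -274.1, 21.5]
tcp_rot: [2.333, 2.1, 0.001]
force: [-0.5, 0.3, -1.7]
opening: 0.485
gripper_force: 30.0
```

Request:
step_arm:
  commands:
    - {"x":0.01,"y":-0.01,"z":0.12,"wx":0,"wy":0,"wz":0,"claw":35}
    - {"x":0.01,"y":-0.01,"z":0.2,"wx":0,"wy":0,"wz":0,"claw":35}
    - {"x":0.01,"y":-0.01,"z":0.2,"wx":0,"wy":0,"wz":0,"claw":35}
    - {"x":0.01,"y":-0.01,"z":0.2,"wx":0,"wy":0,"wz":0,"claw":35}

```text
time_s: 14.92
tcp_pos: [574.5, -273.0, 8.0]
tcp_rot: [-2.335, -2.102, 0.0]
force: [-4.2, 1.7, 6.9]
opening: 0.486
gripper_force: 30.0
```

Request:
step_arm:
  commands:
    - {"x":0,"y":0,"z":-0.01,"wx":0,"wy":0,"wz":0,"claw":54}
    - {"x":0,"y":0,"z":-0.01,"wx":0,"wy":0,"wz":0,"claw":54}
    - {"x":0,"y":0,"z":-0.01,"wx":0,"wy":0,"wz":0,"claw":54}
    - {"x":0,"y":0,"z":-0.2,"wx":0,"wy":0,"wz":0,"claw":54}
    - {"x":0,"y":0,"z":-0.5,"wx":0,"wy":0,"wz":0,"claw":54}
    - {"x":0,"y":0,"z":-1.4,"wx":0,"wy":0,"wz":0,"claw":54}
    - {"x":0,"y":0,"z":-2.4,"wx":0,"wy":0,"wz":0,"claw":54}
    - {"x":0,"y":0,"z":-2.4,"wx":0,"wy":0,"wz":0,"claw":54}

```text
time_s: 15.92
tcp_pos: [576.3, -274.0, 158.3]
tcp_rot: [2.328, 2.095, 0.005]
force: [0.7, 0.1, -0.6]
opening: 0.578
gripper_force: 0.0
```

```bash
python3 -c "
from h import *
plan(694.5,-35,80,-49.7)"
```

```text
tcp [ 576.3 -274.   158.3] yaw -6.0 q6 -0.4 -> xyz [4.173 1.529 1.304] w [0.01  0.    0.762] t 15.93
```

Request:
step_arm:
  commands:
    - {"x":4.17,"y":1.53,"z":0,"wx":0,"wy":0,"wz":0.762,"claw":54}
    - {"x":4.17,"y":1.53,"z":0,"wx":0,"wy":0,"wz":0.762,"claw":54}
    - {"x":4.17,"y":1.53,"z":0,"wx":0,"wy":0,"wz":0.762,"claw":54}
    - {"x":4.17,"y":1.53,"z":0,"wx":0,"wy":0,"wz":0.762,"claw":54}
    - {"x":4.17,"y":1.53,"z":0,"wx":0,"wy":0,"wz":0.762,"claw":54}
    - {"x":4.17,"y":1.53,"z":0.7,"wx":0,"wy":0,"wz":0.762,"claw":54}
    - {"x":4.17,"y":1.53,"z":1.3,"wx":0,"wy":0,"wz":0.762,"claw":54}
    - {"x":4.17,"y":1.53,"z":1.3,"wx":0,"wy":0,"wz":0.762,"claw":54}
    - {"x":4.17,"y":1.53,"z":1.3,"wx":0,"wy":0,"wz":0.762,"claw":54}

```text
time_s: 17.05
tcp_pos: [692.7, -34.0, 75.4]
tcp_rot: [2.948, 1.082, 0.003]
force: [0.4, 0.3, -0.0]
opening: 0.576
gripper_force: 0.0
```

```bash
python3 -c "
from h import *
I=arm.snapshot('scene');a=cv2.resize(I[120:420,200:440],None,fx=2,fy=2,interpolation=2);cv2.imwrite('pics/a3.png',a[:,:,::-1])
plan(694.5,-35,3,-49.7)"
```

```text
tcp [692.9 -34.   75.8] yaw -49.7 q6 0.77 -> xyz [0.008 0.028 1.213] w [ 0.002 -0.002  0.   ] t 17.1
```

View pics/a3.png

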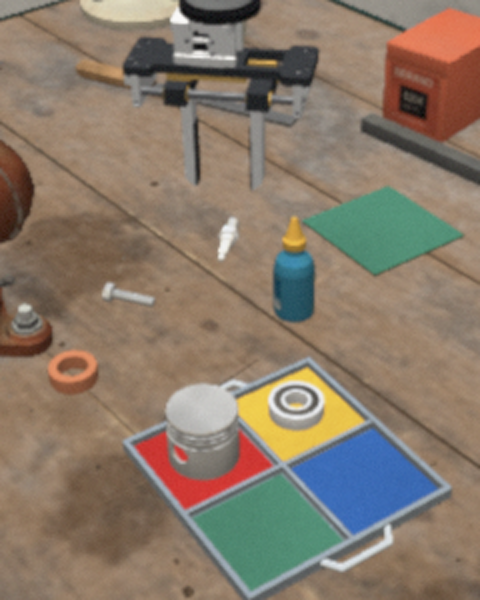

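The bearing lies flat on yellow at crop (297,403), and the gripper is centred over the plug at crop (228,238). Descending.

Request:
step_arm:
  commands:
    - {"x":0,"y":0.02,"z":0.7,"wx":0,"wy":0,"wz":0,"claw":54}
    - {"x":0,"y":0.02,"z":1.1,"wx":0,"wy":0,"wz":0,"claw":54}
    - {"x":0,"y":0.02,"z":1.1,"wx":0,"wy":0,"wz":0,"claw":54}
    - {"x":0,"y":0.02,"z":1.1,"wx":0,"wy":0,"wz":0,"claw":54}
    - {"x":0,"y":0.02,"z":1.1,"wx":0,"wy":0,"wz":0,"claw":54}

```text
time_s: 17.73
tcp_pos: [693.7, -34.9, 9.4]
tcp_rot: [2.948, 1.082, 0.004]
force: [-0.2, -0.0, -0.6]
opening: 0.573
gripper_force: 0.0
```

Request:
step_arm:
  commands:
    - {"x":0,"y":0,"z":0.08,"wx":0,"wy":0,"wz":0,"claw":54}
    - {"x":0,"y":0,"z":0.08,"wx":0,"wy":0,"wz":0,"claw":5}
    - {"x":0,"y":0,"z":0.08,"wx":0,"wy":0,"wz":0,"claw":5}
    - {"x":0,"y":0,"z":0.08,"wx":0,"wy":0,"wz":0,"claw":5}
    - {"x":0,"y":0,"z":0.08,"wx":0,"wy":0,"wz":0,"claw":5}
    - {"x":0,"y":0,"z":0.08,"wx":0,"wy":0,"wz":0,"claw":5}
    - {"x":0,"y":0,"z":0.08,"wx":0,"wy":0,"wz":0,"claw":5}

```text
time_s: 18.6
tcp_pos: [692.8, -34.7, 2.7]
tcp_rot: [2.949, 1.083, 0.0]
force: [0.5, 0.2, 0.9]
opening: 0.196
gripper_force: 30.0
```

Request:
step_arm:
  commands:
    - {"x":0,"y":0,"z":-0.5,"wx":0,"wy":0,"wz":0,"claw":5}
    - {"x":0,"y":0,"z":-1.4,"wx":0,"wy":0,"wz":0,"claw":5}
    - {"x":0,"y":0,"z":-2.5,"wx":0,"wy":0,"wz":0,"claw":5}
    - {"x":0,"y":0,"z":-2.5,"wx":0,"wy":0,"wz":0,"claw":5}
    - {"x":0,"y":0,"z":-2.5,"wx":0,"wy":0,"wz":0,"claw":5}

```text
time_s: 19.23
tcp_pos: [692.5, -34.7, 152.1]
tcp_rot: [-2.949, -1.083, 0.001]
force: [0.4, -0.2, -1.6]
opening: 0.196
gripper_force: 30.0
```

```bash
python3 -c "
from h import *
I=arm.snapshot('scene');a=cv2.resize(I[90:250,240:400],None,fx=3.5,fy=3.5,interpolation=2);cv2.imwrite('pics/a4.png',a[:,:,::-1])
plan(472.5,-357.5,60,-6);plan(472.5,-357.5,60,84)"
```

```text
tcp [692.2 -34.7 151. ] yaw -49.7 q6 0.76 -> xyz [-6.271  1.735  1.524] w [-0.002  0.001 -0.762] t 19.27
tcp [692.2 -34.7 151. ] yaw -49.7 q6 0.76 -> xyz [-6.271  1.735  1.524] w [-0.001  0.002  0.808] t 19.27
```

View pics/a4.png

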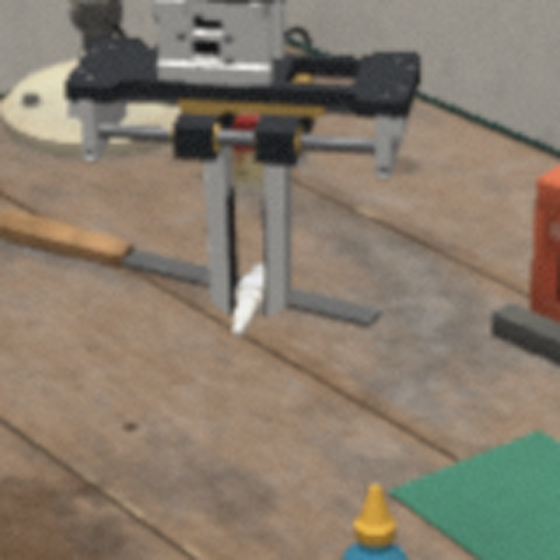

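The plug is gripped level at crop (248,300). Next is the green pad in the tray.

Request:
step_arm:
  commands:
    - {"x":-6.27,"y":1.73,"z":0,"wx":0,"wy":0,"wz":-0.762,"claw":5}
    - {"x":-6.27,"y":1.73,"z":0,"wx":0,"wy":0,"wz":-0.762,"claw":5}
    - {"x":-6.27,"y":1.73,"z":0,"wx":0,"wy":0,"wz":-0.762,"claw":5}
    - {"x":-6.27,"y":1.73,"z":0,"wx":0,"wy":0,"wz":-0.762,"claw":5}
    - {"x":-6.27,"y":1.73,"z":0,"wx":0,"wy":0,"wz":-0.762,"claw":5}
    - {"x":-6.27,"y":1.73,"z":0,"wx":0,"wy":0,"wz":-0.762,"claw":5}
    - {"x":-6.27,"y":1.73,"z":0,"wx":0,"wy":0,"wz":-0.762,"claw":5}
    - {"x":-6.27,"y":1.73,"z":0.8,"wx":0,"wy":0,"wz":-0.762,"claw":5}
    - {"x":-6.27,"y":1.73,"z":1.2,"wx":0,"wy":0,"wz":-0.762,"claw":5}
    - {"x":-6.27,"y":1.73,"z":1.2,"wx":0,"wy":0,"wz":-0.762,"claw":5}

```text
time_s: 20.52
tcp_pos: [472.4, -355.9, 78.0]
tcp_rot: [-2.331, -2.099, 0.001]
force: [-0.3, -0.6, 0.4]
opening: 0.193
gripper_force: 30.0
```

```bash
python3 -c "
from h import *
arm.snapshot('scene');arm.snapshot('scene');plan(472.5,-357.5,12,-6)"
```

```text
tcp [ 473.6 -357.1   81. ] yaw -6.0 q6 -0.6 -> xyz [-0.009 -0.017  1.15 ] w [-0. -0.  0.] t 20.62
```

Request:
step_arm:
  commands:
    - {"x":-0.01,"y":-0.01,"z":0.6,"wx":0,"wy":0,"wz":0,"claw":5}
    - {"x":-0.01,"y":-0.01,"z":1.05,"wx":0,"wy":0,"wz":0,"claw":5}
    - {"x":-0.01,"y":-0.01,"z":1.05,"wx":0,"wy":0,"wz":0,"claw":5}
    - {"x":-0.01,"y":-0.01,"z":1.05,"wx":0,"wy":0,"wz":0,"claw":5}
    - {"x":-0.01,"y":-0.01,"z":1.05,"wx":0,"wy":0,"wz":0,"claw":5}

```text
time_s: 21.25
tcp_pos: [473.2, -358.3, 19.3]
tcp_rot: [2.333, 2.1, 0.0]
force: [0.3, -0.2, -1.0]
opening: 0.194
gripper_force: 30.0
```

Request:
step_arm:
  commands:
    - {"x":0,"y":0,"z":0.1,"wx":0,"wy":0,"wz":0,"claw":5}
    - {"x":0,"y":0,"z":0.15,"wx":0,"wy":0,"wz":0,"claw":5}
    - {"x":0,"y":0,"z":0.15,"wx":0,"wy":0,"wz":0,"claw":5}
    - {"x":0,"y":0,"z":0.15,"wx":0,"wy":0,"wz":0,"claw":5}

```text
time_s: 21.75
tcp_pos: [472.5, -357.9, 9.6]
tcp_rot: [2.335, 2.102, -0.0]
force: [-4.1, 3.3, 12.5]
opening: 0.191
gripper_force: 30.0
```

Request:
step_arm:
  commands:
    - {"x":0,"y":0,"z":-0.01,"wx":0,"wy":0,"wz":0,"claw":30}
    - {"x":0,"y":0,"z":-0.01,"wx":0,"wy":0,"wz":0,"claw":30}
    - {"x":0,"y":0,"z":-0.01,"wx":0,"wy":0,"wz":0,"claw":30}
    - {"x":0,"y":0,"z":-0.2,"wx":0,"wy":0,"wz":0,"claw":30}
    - {"x":0,"y":0,"z":-0.6,"wx":0,"wy":0,"wz":0,"claw":30}
    - {"x":0,"y":0,"z":-1.6,"wx":0,"wy":0,"wz":0,"claw":30}
    - {"x":0,"y":0,"z":-2.6,"wx":0,"wy":0,"wz":0,"claw":80}
    - {"x":0,"y":0,"z":-2.6,"wx":0,"wy":0,"wz":0,"claw":80}
    - {"x":0,"y":0,"z":-2.6,"wx":0,"wy":0,"wz":0,"claw":80}

```text
time_s: 22.88
tcp_pos: [472.3, -357.7, 164.6]
tcp_rot: [-2.335, -2.102, 0.0]
force: [0.2, 0.8, -1.2]
opening: 0.604
gripper_force: 0.0
```

```bash
python3 -c "
from h import *
arm.snapshot('scene');plan(670.5,-163,150,-14);plan(670.5,-163,33,-14)"
```

```text
tcp [ 472.1 -357.5  163.8] yaw -6.0 q6 -0.6 -> xyz [3.571 2.949 0.229] w [-0.001 -0.001  0.139] t 22.93
tcp [ 472.1 -357.5  163.8] yaw -6.0 q6 -0.6 -> xyz [3.569 2.952 2.179] w [-0.001 -0.001  0.139] t 22.93
```

Request:
step_arm:
  commands:
    - {"x":3.57,"y":2.95,"z":0,"wx":0,"wy":0,"wz":0.139,"claw":80}
    - {"x":3.57,"y":2.95,"z":0,"wx":0,"wy":0,"wz":0.139,"claw":80}
    - {"x":3.57,"y":2.95,"z":0,"wx":0,"wy":0,"wz":0.139,"claw":80}
    - {"x":3.57,"y":2.95,"z":0,"wx":0,"wy":0,"wz":0.139,"claw":80}
    - {"x":3.57,"y":2.95,"z":0,"wx":0,"wy":0,"wz":0.139,"claw":80}
    - {"x":3.57,"y":2.95,"z":0,"wx":0,"wy":0,"wz":0.139,"claw":80}
    - {"x":3.57,"y":2.95,"z":0,"wx":0,"wy":0,"wz":0.139,"claw":80}
    - {"x":3.57,"y":2.95,"z":0,"wx":0,"wy":0,"wz":0.139,"claw":80}

```text
time_s: 23.92
tcp_pos: [670.3, -164.5, 164.5]
tcp_rot: [-2.476, -1.933, 0.001]
force: [-1.3, -0.1, 0.3]
opening: 0.85
gripper_force: 0.0
```

```bash
python3 -c "
from h import *
I=arm.snapshot('scene');a=cv2.resize(I[120:440,240:440],None,fx=1.8,fy=1.8,interpolation=2);cv2.imwrite('pics/a5.png',a[:,:,::-1])
plan(670.5,-163,30,-14)
arm.snapshot('top')
for n,t,z in[('scene','bearing',14),('scene','plug',16),('scene','piston',33),('top','bearing',14),('top','plug',16),('top','piston',33)]:
  for d in arm.masks_of(n,t+'_centre'): 
    c=mcen(d['mask']); print(n,t,round(d['score'],2),c.round(0),back(n,c,z).round(1), fit(t,{n:c},(520,-300),7)[0].round(1) if t!='plug' else '')
"
```

```text
tcp [ 670.4 -164.4  164.7] yaw -14.1 q6 -0.05 -> xyz [ 0.024 -0.004  2.246] w [-0.     0.    -0.001] t 23.98
scene bearing 0.68 [347. 323.] [ 574.5 -274.2   14. ] [ 574.7 -273.9]
scene plug 0.74 [334. 381.] [ 473.2 -358.8   16. ] 
scene piston 0.94 [300. 336.] [ 483.4 -264.3   33. ] [ 483.5 -264.2]
top bearing 0.67 [411. 316.] [ 482.3 -276.8   14. ] [ 482.4 -276.6]
top bearing 0.49 [414. 272.] [ 572.5 -284.3   14. ] [ 572.5 -284.1]
top plug 0.45 [451. 321.] [ 473.3 -358.8   16. ] 
top piston 0.96 [411. 316.] [ 483.3 -273.6   33. ] [ 483.6 -272.5]
```

View pics/a5.png

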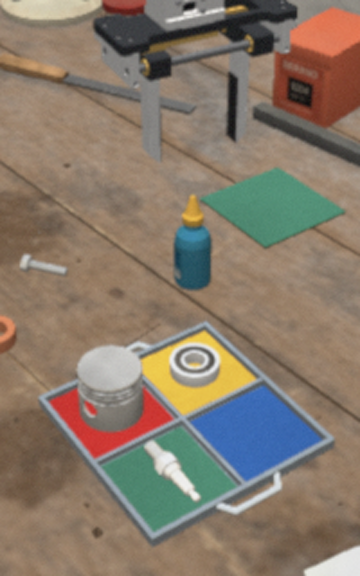

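Three parts are placed, and the plug lies on green at crop (172,470). The gripper is above the bottle at crop (193,245). The top-view offset is probably the arm hiding part of the tray, so I'll recheck that later. Descending in small steps.

Request:
step_arm:
  commands:
    - {"x":0.02,"y":0,"z":0.7,"wx":0,"wy":0,"wz":0,"claw":80}
    - {"x":0.02,"y":0,"z":1.4,"wx":0,"wy":0,"wz":0,"claw":80}
    - {"x":0.02,"y":0,"z":2.0,"wx":0,"wy":0,"wz":0,"claw":80}
    - {"x":0.02,"y":0,"z":2.25,"wx":0,"wy":0,"wz":0,"claw":80}
    - {"x":0.02,"y":0,"z":2.25,"wx":0,"wy":0,"wz":0,"claw":80}
    - {"x":0.02,"y":0,"z":2.25,"wx":0,"wy":0,"wz":0,"claw":80}
    - {"x":0.02,"y":0,"z":2.25,"wx":0,"wy":0,"wz":0,"claw":80}

```text
time_s: 25.2
tcp_pos: [671.9, -162.4, 31.2]
tcp_rot: [2.474, 1.934, 0.002]
force: [0.2, 0.7, 1.0]
opening: 0.853
gripper_force: 0.0
```

Request:
step_arm:
  commands:
    - {"x":0,"y":0,"z":0,"wx":0,"wy":0,"wz":0,"claw":28}
    - {"x":0,"y":0,"z":0,"wx":0,"wy":0,"wz":0,"claw":28}
    - {"x":0,"y":0,"z":0,"wx":0,"wy":0,"wz":0,"claw":28}
    - {"x":0,"y":0,"z":0,"wx":0,"wy":0,"wz":0,"claw":28}
    - {"x":0,"y":0,"z":0,"wx":0,"wy":0,"wz":0,"claw":28}
    - {"x":0,"y":0,"z":0,"wx":0,"wy":0,"wz":0,"claw":28}
    - {"x":0,"y":0,"z":0,"wx":0,"wy":0,"wz":0,"claw":28}

```text
time_s: 26.08
tcp_pos: [671.3, -162.2, 29.6]
tcp_rot: [-2.475, -1.935, 0.0]
force: [-0.7, 0.8, -0.1]
opening: 0.404
gripper_force: 30.0
```

Request:
step_arm:
  commands:
    - {"x":0,"y":0,"z":-0.5,"wx":0,"wy":0,"wz":0,"claw":28}
    - {"x":0,"y":0,"z":-1.3,"wx":0,"wy":0,"wz":0,"claw":28}
    - {"x":0,"y":0,"z":-2.0,"wx":0,"wy":0,"wz":0,"claw":28}
    - {"x":0,"y":0,"z":-2.0,"wx":0,"wy":0,"wz":0,"claw":28}
    - {"x":0,"y":0,"z":-2.0,"wx":0,"wy":0,"wz":0,"claw":28}

```text
time_s: 26.7
tcp_pos: [670.8, -162.1, 148.4]
tcp_rot: [-2.474, -1.934, 0.002]
force: [-0.6, -0.5, -1.1]
opening: 0.405
gripper_force: 30.0
```

```bash
python3 -c "
from h import *
arm.snapshot('scene');plan(564,-367,80,-33)"
```

```text
tcp [ 670.6 -162.1  147.8] yaw -14.0 q6 -0.05 -> xyz [-3.744 -0.896  1.133] w [-0.003  0.     0.332] t 26.75
```

Request:
step_arm:
  commands:
    - {"x":-3.74,"y":-0.9,"z":0,"wx":0,"wy":0,"wz":0.332,"claw":28}
    - {"x":-3.74,"y":-0.9,"z":0,"wx":0,"wy":0,"wz":0.332,"claw":28}
    - {"x":-3.74,"y":-0.9,"z":0,"wx":0,"wy":0,"wz":0.332,"claw":28}
    - {"x":-3.74,"y":-0.9,"z":0,"wx":0,"wy":0,"wz":0.332,"claw":28}
    - {"x":-3.74,"y":-0.9,"z":0,"wx":0,"wy":0,"wz":0.332,"claw":28}
    - {"x":-3.74,"y":-0.9,"z":0.6,"wx":0,"wy":0,"wz":0.332,"claw":28}
    - {"x":-3.74,"y":-0.9,"z":1.13,"wx":0,"wy":0,"wz":0.332,"claw":28}
    - {"x":-3.74,"y":-0.9,"z":1.13,"wx":0,"wy":0,"wz":0.332,"claw":28}
    - {"x":-3.74,"y":-0.9,"z":1.13,"wx":0,"wy":0,"wz":0.332,"claw":28}

```text
time_s: 27.88
tcp_pos: [565.4, -366.6, 82.9]
tcp_rot: [2.76, 1.499, 0.001]
force: [-0.2, -0.0, -0.6]
opening: 0.403
gripper_force: 30.0
```

```bash
python3 -c "
from h import *
arm.snapshot('scene');plan(564,-367,40,-33)"
```

```text
tcp [ 565.4 -366.9   83.3] yaw -33.0 q6 -0.05 -> xyz [-0.015 -0.02   0.722] w [0.002 0.    0.   ] t 27.93
```

Request:
step_arm:
  commands:
    - {"x":-0.01,"y":-0.02,"z":0.4,"wx":0,"wy":0,"wz":0,"claw":28}
    - {"x":-0.01,"y":-0.02,"z":0.7,"wx":0,"wy":0,"wz":0,"claw":28}
    - {"x":-0.01,"y":-0.02,"z":0.7,"wx":0,"wy":0,"wz":0,"claw":28}
    - {"x":-0.01,"y":-0.02,"z":0.73,"wx":0,"wy":0,"wz":0,"claw":28}
    - {"x":-0.01,"y":-0.02,"z":0.73,"wx":0,"wy":0,"wz":0,"claw":28}

```text
time_s: 28.55
tcp_pos: [563.6, -367.0, 38.8]
tcp_rot: [2.76, 1.499, 0.001]
force: [-0.4, 0.3, -1.0]
opening: 0.404
gripper_force: 30.0
```

Request:
step_arm:
  commands:
    - {"x":0,"y":0,"z":0.04,"wx":0,"wy":0,"wz":0,"claw":28}
    - {"x":0,"y":0,"z":0.04,"wx":0,"wy":0,"wz":0,"claw":28}
    - {"x":0,"y":0,"z":0.04,"wx":0,"wy":0,"wz":0,"claw":28}

```text
time_s: 28.92
tcp_pos: [563.7, -367.0, 36.6]
tcp_rot: [2.76, 1.498, 0.001]
force: [-1.1, 0.3, 5.5]
opening: 0.396
gripper_force: 30.0
```

Request:
step_arm:
  commands:
    - {"x":0,"y":0,"z":0,"wx":0,"wy":0,"wz":0,"claw":75}
    - {"x":0,"y":0,"z":0,"wx":0,"wy":0,"wz":0,"claw":75}
    - {"x":0,"y":0,"z":0,"wx":0,"wy":0,"wz":0,"claw":75}
    - {"x":0,"y":0,"z":-0.4,"wx":0,"wy":0,"wz":0,"claw":75}
    - {"x":0,"y":0,"z":-1.2,"wx":0,"wy":0,"wz":0,"claw":75}
    - {"x":0,"y":0,"z":-2.2,"wx":0,"wy":0,"wz":0,"claw":75}
    - {"x":0,"y":0,"z":-3.2,"wx":0,"wy":0,"wz":0,"claw":75}
    - {"x":0,"y":0,"z":-3.2,"wx":0,"wy":0,"wz":0,"claw":75}
    - {"x":0,"y":0,"z":-3.2,"wx":0,"wy":0,"wz":0,"claw":75}

```text
time_s: 30.05
tcp_pos: [563.1, -366.6, 226.6]
tcp_rot: [-2.76, -1.498, 0.001]
force: [0.3, 0.3, -0.6]
opening: 0.796
gripper_force: 0.0
```

```bash
python3 -c "
from h import *
plan(690,100,230,8)"
```

```text
tcp [ 563.1 -366.6  226.6] yaw -33.0 q6 -0.06 -> xyz [ 7.674 -2.462 -0.053] w [-0.001 -0.001 -0.716] t 30.05
```

Moving the arm clear to check with both cameras.

Request:
step_arm:
  commands:
    - {"x":7.67,"y":-2.46,"z":0,"wx":0,"wy":0,"wz":-0.71,"claw":75}
    - {"x":7.67,"y":-2.46,"z":0,"wx":0,"wy":0,"wz":-0.71,"claw":75}
    - {"x":7.67,"y":-2.46,"z":0,"wx":0,"wy":0,"wz":-0.71,"claw":75}
    - {"x":7.67,"y":-2.46,"z":0,"wx":0,"wy":0,"wz":-0.71,"claw":75}
    - {"x":7.67,"y":-2.46,"z":0,"wx":0,"wy":0,"wz":-0.71,"claw":75}
    - {"x":7.67,"y":-2.46,"z":0,"wx":0,"wy":0,"wz":-0.71,"claw":75}
    - {"x":7.67,"y":-2.46,"z":0,"wx":0,"wy":0,"wz":-0.71,"claw":75}
    - {"x":7.67,"y":-2.46,"z":0,"wx":0,"wy":0,"wz":-0.71,"claw":75}
    - {"x":7.67,"y":-2.46,"z":0,"wx":0,"wy":0,"wz":-0.71,"claw":75}
    - {"x":7.67,"y":-2.46,"z":0,"wx":0,"wy":0,"wz":-0.71,"claw":75}

```text
time_s: 31.3
tcp_pos: [689.8, 98.9, 226.1]
tcp_rot: [-2.067, -2.364, 0.003]
force: [-0.5, -0.3, 0.1]
opening: 0.801
gripper_force: 0.0
```

```bash
python3 -c "
from h import *
I=arm.snapshot('scene');J=arm.snapshot('top')
a=cv2.resize(I[220:430,240:440],(500,525),interpolation=2);b=cv2.resize(J[235:360,370:490],None,fx=2.4,fy=4.2,interpolation=2)
cv2.imwrite('pics/a6.png',np.hstack([a,b[:525]])[:,:,::-1])
for t,z in[('bearing',14),('plug',16),('piston',33),('bottle',0)]:
 for n in C:
  for d in arm.masks_of(n,t+'_centre'): 
    c=mcen(d['mask']); print(n,t,round(d['score'],2),c.round(0), fit(t,{n:c},(520,-300),7)[0].round(1) if t!='plug' else back(n,c,z).round(1))
"
```

```text
scene bearing 0.77 [348. 323.] [ 575.6 -274.6]
top bearing 0.62 [410. 270.] [ 575.2 -275.4]
scene plug 0.69 [334. 381.] [ 473.7 -358.    16. ]
top plug 0.79 [450. 321.] [ 473.4 -358.2   16. ]
top plug 0.16 [449. 321.] [ 472.6 -354.3   16. ]
scene piston 0.71 [301. 336.] [ 484.4 -263.7]
top piston 0.78 [406. 315.] [ 484.6 -262.6]
scene bottle 0.8 [383. 341.] [ 564.7 -367.7]
top bottle 0.9 [458. 276.] [ 563.7 -367. ]
```

View pics/a6.png

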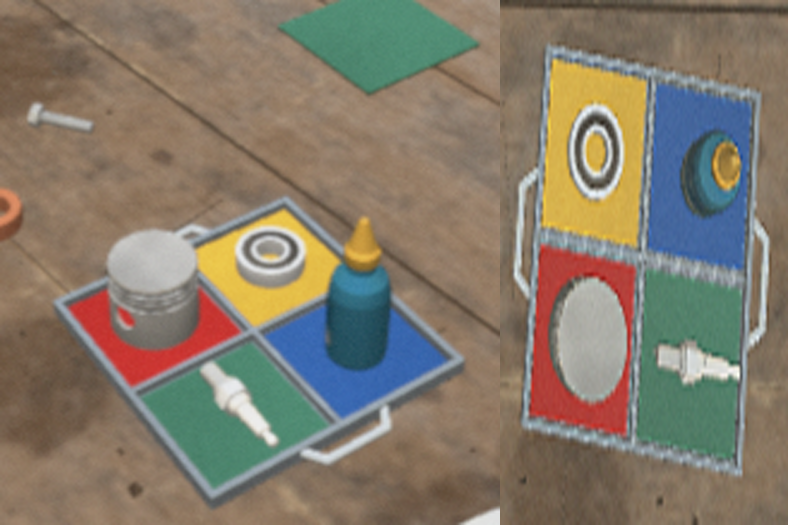

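Both cameras show every part upright or flat as asked, within about 3 mm of its bay middle. The bush and bolt have not been touched.

```bash
python3 -c "
from bench import arm
print(arm.sign_off())"
```

```text
the job is handed in; nothing more can be done
None
```

The kit is laid out and handed in: piston upright on red, bearing flat on yellow, plug lying on green and bottle upright on blue, each within about 3 mm of its bay middle by camera, with the bush and bolt left alone, at about 32 s of the 120 s allowed.

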